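# Put the vial racks back on their own chiller docks

## Robot

A 6-joint arm with a two-finger parallel gripper is mounted at the origin on a cart in front of the work surface, level with it; the furniture and walls round the work are solid. World frame = base frame: x ahead of the robot, y to its left, z up, the work surface at z = 0. Lengths are in m, angles in rad, forces in N, time in s.
With the tool pointing down it reaches from about 0.225 to 0.875 m from the base axis. Payload 3.4 kg.
Tool frame: the origin (TCP) lies midway between the tips of the shut fingers; the grasp point (between the pads) lies 19 mm behind it (manip.pinch_z is the distance from the TCP to the grasp point, in m); z points along the fingers, y is the line along which they close (so a half turn about z gives the same grasp; the last joint's range is limited). The gripper opens to 85 mm and grips with 20 to 120 N. Pads are 22 mm wide; open, the fingers measure 114 mm over their backs; the gripper's body (76 mm by 85 mm) begins 54 mm behind the grasp point. The pads swing forward as they close: fully open they stand 13 mm farther back than shut.
Start: joints at [-1.409, 0.276, 1.505, -0, 1.361, -0.121], TCP at [0.16, -0.552, 0.231] pointing down, gripper open.
Joint ranges: [-2.89, 2.89], [-0.75, 2.08], [0.22, 2.7], [-1.18, 4.32], [0.11, 2.71], [-2.7, 2.7]. Speed limits (rad/s): [2.57, 2.57, 3.14, 3.14, 3.14, 3.14].

## Interface

Orientations are given as a unit quaternion [w, x, y, z].
In Python, from rig import manip gives the robot as it stands.
- The arm moves only by the tool carry_out, never from a script. Its arguments are lists of equal length, an entry for each row: "delta_pos": the shift along the tool's x, y, z scaled (see below), a list of three; "turn": the turn, a rotation vector about the tool's x, y, z scaled (see below), a list of three; "claw": the closure, from -1 (fully open) to 1 (shut). A call has 1 to 12 rows; each row is the pose to reach, as a shift and turn from the pose commanded when the call began, along the tool's axes at that moment; what a row does not reach only later rows make up. The controller multiplies each number of a shift by 400 mm and each number of a turn by 30 degrees. A row lasts 1/10 s, in which the tool goes at most 50 mm and 8.59 degrees, less where a joint would pass 70% of its speed; a pose out of reach is approached as far as the arm can. A call with a number of a shift or a turn outside -1 to 1 is refused whole. A call with a gripper value outside its range is refused whole. The fingers move at their own pace and stop on an object; "force" is the grip in N (left out, the last holds). Time passes only in rows, so rows that repeat a pose let the fingers close. It gives the time, the measured TCP pose, the force, the opening and the grip force at its end, in the units of the state.
- manip.get_state(): the state, without advancing time (a new reading comes with each control period).
- manip.get_image(name): name is "scene" or "side" or "wrist"; returns a dict with "image" (480x640x3 uint8, red, green, blue), "z_map" (480x640 float32, m along the optical axis (not along the pixel's ray), 0 where there is no reading), "fx", "fy", "cx", "cy" (pixels), "world_to_cam" (4x4, takes a point from world to camera coordinates). Camera axes: x right, y down, z forward; pixel columns grow to the right and rows downward; lengths in m; the calibration is good to about 2 mm. A picture is of the moment at which its call begins.
- manip.sign_off(): hands the job in; it is judged then, once.
Trained networks look in the newest picture that a camera, given by its name, has taken for a name from the list of things; names that differ only in an ending like _2 or _b are one class to them, and where a whole thing is asked for, a point or a joint stands for the part that bears it (a point fixed in the world has none). Each returns a list of dicts, best first, with "score" (0 to 1); they miss things now and then, are a little off and sometimes report something else, mostly with a low value. They report only what shows in the picture. A call takes as long as a camera call.
- manip.spot_in(camera, query): "point" ([x, y, z] in m, in world coordinates, good to about 4 mm: the middle of the surface that is visible of it).
- manip.place_of(camera, query): "point" ([x, y, z] in m, in world coordinates, good to about 4 mm: a listed point, or the origin of a listed thing).
The state is a dict: "clock": time; "qpos": joint angles; "qd": joint speeds; "effort": joint torques, N m; "position": TCP position; "ee_rot": TCP orientation; "contact_force": force on the tool from outside, world axes, zero at the start; "moment": the same for the moment, N m; "width": finger opening in m; "gripper_force": force on a finger pad.
Only numpy, scipy, OpenCV 4.12 (cv2) and the standard library are available. Lean on these libraries where they do the work, as an engineer would, in place of code of your own. Each camera call takes 0.05 s, during which the arm holds its last target. There are 200 camera calls.

## Task

Three or all four of the vial racks have been put back on the wrong chiller docks: rearrange them so that every rack sits fully down in the recess of the dock of its own colour; the empty grey spare dock is there to park a rack on meanwhile and ends up empty again. The knob is there to lift a rack by; keep racks upright, never drop one, as the vials are glass, and leave the white sample bottle standing where it is.

Things in the scene. Friction and masses are not known exactly. Their poses are not given: they have to be found in the camera images.
- rack_blue_mid (a point): blue vial rack, loose, 0.25 kg: round, 82 mm across, 92 mm tall; blue deck on a white foot (74 mm across, 13 mm high, bevelled), six amber vials, blue lifting knob on a stem. Point: on its axis, half-way up (46 mm above its underside); z along its axis, up. Grip the knob: 26 mm diameter, from 14 to 46 mm above the point; vial caps end 2 mm above the point.
- rack_yellow_mid (a point): yellow vial rack, loose, 0.25 kg: round, 82 mm across, 92 mm tall; yellow deck on a white foot (74 mm across, 13 mm high, bevelled), six amber vials, yellow lifting knob on a stem. Point: on its axis, half-way up (46 mm above its underside); z along its axis, up. Grip the knob: 26 mm diameter, from 14 to 46 mm above the point; vial caps end 2 mm above the point.
- rack_red_mid (a point): red vial rack, loose, 0.25 kg: round, 82 mm across, 92 mm tall; red deck on a white foot (74 mm across, 13 mm high, bevelled), six amber vials, red lifting knob on a stem. Point: on its axis, half-way up (46 mm above its underside); z along its axis, up. Grip the knob: 26 mm diameter, from 14 to 46 mm above the point; vial caps end 2 mm above the point.
- rack_green_mid (a point): green vial rack, loose, 0.25 kg: round, 82 mm across, 92 mm tall; green deck on a white foot (74 mm across, 13 mm high, bevelled), six amber vials, green lifting knob on a stem. Point: on its axis, half-way up (46 mm above its underside); z along its axis, up. Grip the knob: 26 mm diameter, from 14 to 46 mm above the point; vial caps end 2 mm above the point.
- seat_blue (a point): chiller dock marked blue (blue console strip and ring), fixed: white, 146 x 106 mm, 27 mm high; aluminium top with a round recess 82 mm across, 11 mm deep, mouth bevelled 4 mm. Point: centre of the recess floor, 16 mm above the bench; z up, x away from the console. A rack fully down has its point 46 mm above this one, with 4 mm play round its foot.
- seat_yellow (a point): chiller dock marked yellow (yellow console strip and ring), fixed: white, 146 x 106 mm, 27 mm high; aluminium top with a round recess 82 mm across, 11 mm deep, mouth bevelled 4 mm. Point: centre of the recess floor, 16 mm above the bench; z up, x away from the console. A rack fully down has its point 46 mm above this one, with 4 mm play round its foot.
- seat_red (a point): chiller dock marked red (red console strip and ring), fixed: white, 146 x 106 mm, 27 mm high; aluminium top with a round recess 82 mm across, 11 mm deep, mouth bevelled 4 mm. Point: centre of the recess floor, 16 mm above the bench; z up, x away from the console. A rack fully down has its point 46 mm above this one, with 4 mm play round its foot.
- seat_green (a point): chiller dock marked green (green console strip and ring), fixed: white, 146 x 106 mm, 27 mm high; aluminium top with a round recess 82 mm across, 11 mm deep, mouth bevelled 4 mm. Point: centre of the recess floor, 16 mm above the bench; z up, x away from the console. A rack fully down has its point 46 mm above this one, with 4 mm play round its foot.
- seat_spare (a point): spare chiller dock marked grey (grey console strip and ring), empty at first, fixed: white, 146 x 106 mm, 27 mm high; aluminium top with a round recess 82 mm across, 11 mm deep, mouth bevelled 4 mm. Point: centre of the recess floor, 16 mm above the bench; z up, x away from the console. A rack fully down has its point 46 mm above this one, with 4 mm play round its foot.
- sample_bottle_mid (a point): bystander: white plastic sample bottle with white cap, loose, 54 mm diameter, 103 mm tall, standing upright; the point is its centre, half-way up.

How it is judged:
By the outcome, as a careful person would: the job done as asked, in the order asked, and still so for the second after the job is handed in, with the robot touching nothing.
It also fails if it takes over 109 s, if anything falls off the work surface, if the arm or the gripper's body presses on something with over 40 N, if the wrist force passes 120 N, or if a joint passes its speed limit or range.

## Working session

There is one attempt and no reset: what is moved stays moved. The work goes in short steps, Python scripts to look and compute and a tool call to move; the robot and the scene stay as the last step left them, time stands still between calls to the robot, and variables do not carry over. Pictures are saved under pics/ and viewed, at most 14 in all, crops included, and the job is handed in when it is done.

Besides the shell and the picture viewer there is one more tool, called as name(argument=value, ...) on one line, values as JSON. carry_out: Moves the arm, as the interface text tells. Shifts and turns lie within -1 to 1; 1 stands for 400 mm of shift or 30 degrees of turn. Its arguments: {"type":"object","properties":{"delta_pos":{"type":"array","items":{"type":"array","items":{"type":"number","minimum":-1,"maximum":1}}},"turn":{"type":"array","items":{"type":"array","items":{"type":"number","minimum":-1,"maximum":1}}},"claw":{"type":"array","items":{"type":"number"}},"force":{"type":"number"}},"required":["delta_pos","turn","claw"]}

```bash
mkdir -p pics; python3 - <<'E'
from rig import manip
import cv2
s=manip.get_state(); print(s['clock'],s['position'],s['ee_rot'],s['width'])
for c in ['scene','side']:
    im=manip.get_image(c); cv2.imwrite(f'pics/{c}0.png',im['image'][:,:,::-1])
    for n in ['rack_blue_mid','rack_yellow_mid','rack_red_mid','rack_green_mid','seat_blue','seat_yellow','seat_red','seat_green','seat_spare','sample_bottle_mid']:
        r=manip.place_of(c,n)
        print(c,n,[([round(float(v),3) for v in d['point']],round(d['score'],2)) for d in r[:2]])
print(manip.get_state()['clock'])
E
```

```text
0.0 [ 0.1603505  -0.55161345  0.23041532] [-9.54113057e-04  9.90019643e-01  1.40926209e-01 -1.88199978e-05] 0.08529347986384213
scene rack_blue_mid []
scene rack_yellow_mid [([0.454, 0.141, 0.06], 0.97)]
scene rack_red_mid [([0.464, -0.101, 0.064], 0.57)]
scene rack_green_mid [([0.592, 0.019, 0.061], 0.74)]
scene seat_blue [([0.46, -0.103, 0.019], 0.57)]
scene seat_yellow [([0.597, 0.024, 0.018], 0.57)]
scene seat_red [([0.45, 0.14, 0.016], 0.61)]
scene seat_green [([0.46, 0.353, 0.017], 0.86)]
scene seat_spare [([0.613, 0.225, 0.015], 0.9)]
scene sample_bottle_mid [([0.614, 0.386, 0.054], 0.71)]
side rack_blue_mid [([0.461, 0.352, 0.059], 0.97), ([0.598, 0.019, 0.061], 0.41)]
side rack_yellow_mid [([0.451, 0.136, 0.065], 0.93)]
side rack_red_mid [([0.462, -0.104, 0.063], 0.87), ([0.615, 0.39, 0.052], 0.19)]
side rack_green_mid [([0.598, 0.017, 0.061], 0.63)]
side seat_blue [([0.61, 0.223, 0.017], 0.48), ([0.461, 0.352, 0.062], 0.42)]
side seat_yellow []
side seat_red [([0.451, 0.143, 0.014], 0.7)]
side seat_green [([0.457, 0.352, 0.013], 0.72)]
side seat_spare [([0.611, 0.224, 0.018], 0.57)]
side sample_bottle_mid [([0.616, 0.393, 0.056], 0.88)]
1.1
```

View pics/scene0.png

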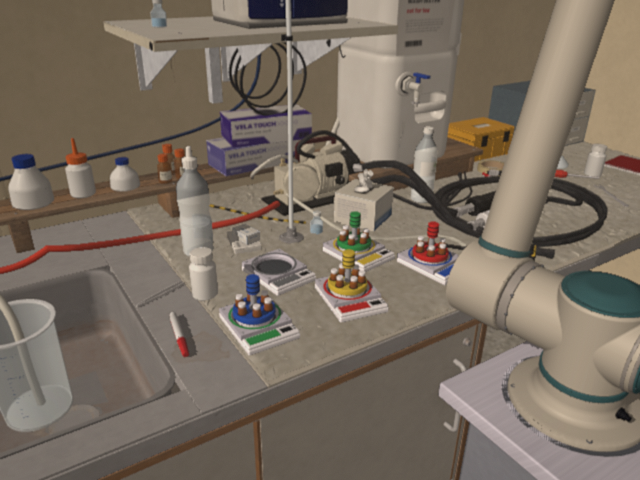

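View pics/side0.png

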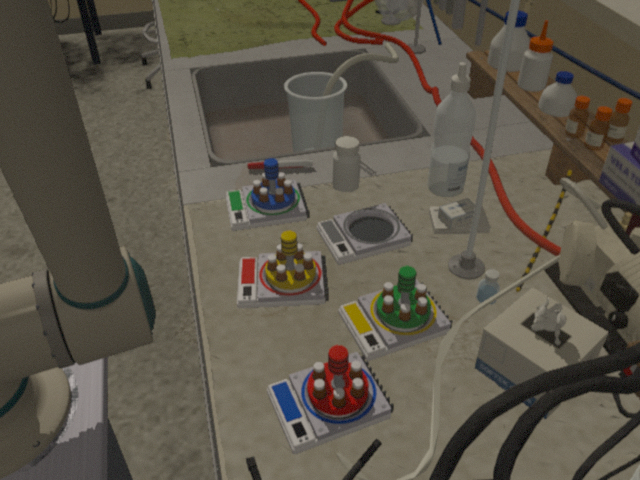

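The docks form a four-cycle: the blue dock (side ~330,395) holds red, red (~290,275) holds yellow, yellow (~400,310) holds green, and green (~270,200) holds blue. The spare (~370,230) is empty. A stand rod is at about (468,265), with a white cable near the yellow dock. Next I'll locate the obstacles and the knobs by depth.

```bash
cat > h.py <<'E'
from rig import manip
import numpy as np, cv2
def cloud(c):
    im=manip.get_image(c); z=im['z_map']; v,u=np.mgrid[:480,:640]
    P=np.stack([(u-im['cx'])/im['fx']*z,(v-im['cy'])/im['fy']*z,z,np.ones_like(z)],-1)@np.linalg.inv(im['world_to_cam']).T
    P=P[...,:3]; P[z==0]=np.nan
    return im,P
E
python3 - <<'E'
from h import *
K={'red':(.461,-.103),'yellow':(.451,.139),'green':(.597,.018),'blue':(.46,.352)}
for c in ['side','scene']:
    im,P=cloud(c); p=P[np.isfinite(P[...,0])]
    print(c,len(p), np.linalg.inv(im['world_to_cam'])[:3,3].round(2))
    for n,(x,y) in K.items():
        d=np.hypot(p[:,0]-x,p[:,1]-y)<.025
        q=p[d&(p[:,2]>.08)]
        t=q[q[:,2]>.103]
        if len(t): print(n,len(q),len(t),q[:,2].max().round(3),((t[:,:2].min(0)+t[:,:2].max(0))/2).round(4),t[:,:2].mean(0).round(4),np.ptp(t[:,:2],axis=0).round(3))
    # obstacles above .115
    m=(p[:,2]>.115)&(p[:,2]<.6)&(p[:,0]>.3)&(p[:,0]<.9)&(p[:,1]>-.35)&(p[:,1]<.6)
    q=p[m]; k=np.unique((q[:,:2]/.05).round().astype(int),axis=0,return_inverse=True)
    for i,b in enumerate(k[0]):
        s=q[k[1].ravel()==i]
        if len(s)>4: print((b*.05).round(2),len(s),s[:,2].min().round(2),s[:,2].max().round(2))
E
```

```text
side 303908 [ 0.32 -0.59  0.72]
red 547 315 0.113 [ 0.4611 -0.1011] [ 0.4604 -0.103 ] [0.026 0.027]
yellow 376 194 0.113 [0.4478 0.1397] [0.4475 0.1381] [0.026 0.029]
green 426 233 0.113 [0.5963 0.0181] [0.5955 0.0153] [0.027 0.029]
blue 281 134 0.114 [0.4595 0.3497] [0.4593 0.3473] [0.026 0.029]
[ 0.6  -0.25] 66 0.12 0.12
[ 0.6 -0.2] 85 0.12 0.12
[ 0.65 -0.25] 508 0.12 0.14
[ 0.65 -0.2 ] 362 0.12 0.14
[ 0.7  -0.25] 719 0.12 0.15
[ 0.7 -0.2] 339 0.12 0.15
[ 0.75 -0.25] 403 0.12 0.15
[ 0.75 -0.2 ] 280 0.12 0.15
[ 0.75 -0.15] 117 0.12 0.14
[ 0.75 -0.1 ] 715 0.12 0.49
[ 0.75 -0.05] 982 0.47 0.49
[0.75 0.  ] 377 0.47 0.49
[0.75 0.05] 17 0.47 0.48
[0.75 0.1 ] 1682 0.12 0.45
[0.75 0.3 ] 373 0.12 0.19
[0.75 0.35] 171 0.12 0.19
[ 0.8  -0.25] 38 0.13 0.14
[ 0.8 -0.2] 273 0.12 0.15
[ 0.8  -0.05] 203 0.49 0.49
[0.8 0.3] 1551 0.12 0.27
[0.8  0.35] 244 0.19 0.27
[ 0.85 -0.1 ] 657 0.12 0.13
[ 0.85 -0.05] 313 0.12 0.14
[0.85 0.  ] 704 0.12 0.15
[0.85 0.05] 176 0.12 0.18
[0.85 0.1 ] 31 0.17 0.18
[0.85 0.3 ] 32 0.12 0.19
[ 0.9 -0.1] 327 0.12 0.14
[ 0.9  -0.05] 730 0.12 0.21
[0.9 0. ] 751 0.12 0.21
[0
[... 1332 characters left out ...]
12 0.54
[ 0.85 -0.2 ] 56 0.12 0.49
[ 0.85 -0.15] 43 0.12 0.49
[ 0.85 -0.1 ] 249 0.12 0.52
[ 0.85 -0.05] 186 0.12 0.51
[0.85 0.  ] 375 0.12 0.51
[0.85 0.05] 173 0.12 0.51
[0.85 0.1 ] 212 0.16 0.51
[0.85 0.15] 423 0.49 0.55
[0.85 0.2 ] 66 0.49 0.49
[0.85 0.25] 68 0.49 0.49
[0.85 0.3 ] 74 0.45 0.49
[0.85 0.35] 80 0.49 0.49
[0.85 0.4 ] 105 0.47 0.49
[ 0.9  -0.25] 1076 0.12 0.54
[ 0.9 -0.2] 52 0.12 0.49
[ 0.9  -0.15] 120 0.12 0.49
[ 0.9 -0.1] 103 0.12 0.14
[ 0.9  -0.05] 159 0.12 0.21
[0.9 0. ] 124 0.14 0.2
[0.9  0.05] 36 0.12 0.18
[0.9 0.1] 102 0.13 0.45
[0.9  0.15] 146 0.49 0.55
[0.9 0.2] 29 0.49 0.49
[0.9  0.25] 29 0.49 0.49
[0.9 0.3] 53 0.44 0.49
[0.9  0.35] 37 0.49 0.49
[0.9 0.4] 43 0.47 0.49
```

carry_out(delta_pos=[[0,0,-0.2],[0,0,-0.2],[0,0,-0.2]], turn=[[0,0,0.27],[0,0,0.54],[0,0,0.54]], claw=[-1,-1,-1], force=50)

```text
clock: 1.5
position: [0.1609, -0.5545, 0.3165]
ee_rot: [0.005, 1.0, -0.001, 0.001]
contact_force: [-0.1, 0.1, -1.0]
width: 0.0853
gripper_force: 0.0
```

carry_out(delta_pos=[[0.6,-0.9,0.1],[0.6,-0.9,0.1],[0.6,-0.9,0.1],[0.6,-0.9,0.1],[0.6,-0.9,0.1],[0.6,-0.9,0.1],[0.6,-0.9,0.1],[0.6,-0.9,0.1],[0.6,-0.9,0.1],[0.6,-0.9,0.1],[0.6,-0.9,0.1],[0.6,-0.9,0.1]], turn=[[0,0,0],[0,0,0],[0,0,0],[0,0,0],[0,0,0],[0,0,0],[0,0,0],[0,0,0],[0,0,0],[0,0,0],[0,0,0],[0,0,0]], claw=[-1,-1,-1,-1,-1,-1,-1,-1,-1,-1,-1,-1])

```text
clock: 2.7
position: [0.3999, -0.1928, 0.271]
ee_rot: [0.0, 1.0, -0.0, -0.0]
contact_force: [-0.0, 0.6, 0.4]
width: 0.0856
gripper_force: 0.0
```

```bash
cat >> h.py <<'E'
DOCK={'blue':(.460,-.103),'red':(.4505,.140),'yellow':(.5975,.020),'green':(.459,.352),'spare':(.612,.224)}
def look(tag=None, names=(), n=2):
    s=manip.get_state(); print('clk',round(s['clock'],2),'pos',s['position'].round(4),'rot',s['ee_rot'].round(4),'w',s['width'].round(4),'F',s['contact_force'].round(1))
    im,P=cloud('wrist')
    if tag: cv2.imwrite(f'pics/{tag}.png',im['image'][:,:,::-1])
    for k in names:
        for c in ['wrist','side','scene']:
            if c!='wrist': manip.get_image(c)
            print(c,k,[(d['point'].round(4).tolist() if hasattr(d['point'],'round') else [round(v,4) for v in d['point']],round(d['score'],2)) for d in manip.place_of(c,k)[:2]])
    return s,im,P
def knob(P,x,y):
    p=P[np.isfinite(P[...,0])]; q=p[(np.hypot(p[:,0]-x,p[:,1]-y)<.03)&(p[:,2]>.095)&(p[:,2]<.13)]
    if len(q)<20: return print('no knob',len(q))
    zt=np.percentile(q[:,2],90); t=q[q[:,2]>zt-.004]
    (c,r)=cv2.minEnclosingCircle(t[:,:2].astype(np.float32)); print('knob',len(t),zt.round(4),np.round(c,4),round(r,4),np.median(t[:,:2],axis=0).round(4))
E
python3 - <<'E'
from h import *
s,im,P=look('w1',['rack_red_mid','seat_blue']); knob(P,.461,-.101)
E
```

```text
Traceback (most recent call last):
  File "h.py", line 10, in look
    s=manip.get_state(); print('clk',round(s['clock'],2),'pos',s['position'].round(4),'rot',s['ee_rot'].round(4),'w',s['width'].round(4),'F',s['contact_force'].round(1))
                                                                                                                     ^^^^^^^^^^^^^^^^
AttributeError: 'float' object has no attribute 'round'
```

```bash
sed -i "s/s\['width'\].round(4)/round(s['width'],4)/" h.py
python3 - <<'E'
from h import *
s,im,P=look('w1',['rack_red_mid','seat_blue']); knob(P,.461,-.101)
E
```

```text
clk 2.7 pos [ 0.3999 -0.1928  0.271 ] rot [ 2.e-04  1.e+00 -1.e-04 -4.e-04] w 0.0856 F [-0.   0.6  0.4]
wrist rack_red_mid [([0.4625, -0.0989, 0.0617], 0.81)]
side rack_red_mid [([0.4648, -0.1073, 0.0607], 0.75), ([0.6108, 0.2251, 0.0192], 0.46)]
scene rack_red_mid [([0.4649, -0.1033, 0.0642], 0.97), ([0.4576, 0.3492, 0.0183], 0.38)]
wrist seat_blue []
side seat_blue []
scene seat_blue [([0.4631, -0.1024, 0.0168], 0.87), ([0.4602, 0.349, 0.0604], 0.23)]
knob 788 0.1087 [ 0.4629 -0.1005] 0.0129 [ 0.4625 -0.101 ]
```

View pics/w1.png

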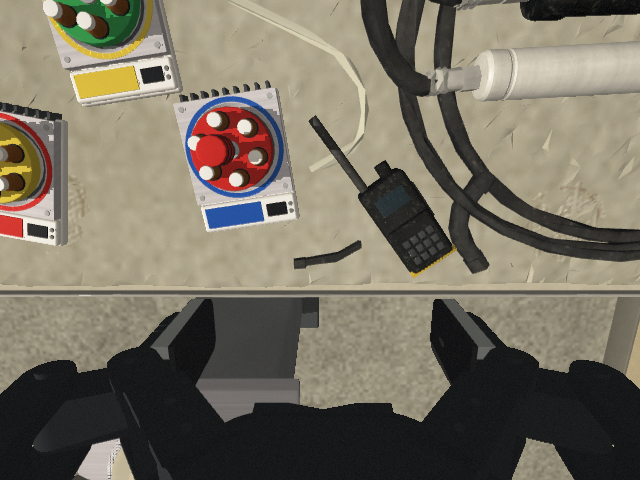

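The picture shows the red rack in the blue dock at (235,150); nothing is near the gripper's path.

carry_out(delta_pos=[[0.157,-0.23,0.05],[0.157,-0.23,0.1],[0.157,-0.23,0.15],[0.157,-0.23,0.25],[0.157,-0.23,0.37],[0.157,-0.23,0.45],[0.157,-0.23,0.4975],[0.157,-0.23,0.4975],[0.157,-0.23,0.4975],[0.157,-0.23,0.4975],[0.157,-0.23,0.4975],[0.157,-0.23,0.4975]], turn=[[0,0,0],[0,0,0],[0,0,0],[0,0,0],[0,0,0],[0,0,0],[0,0,0],[0,0,0],[0,0,0],[0,0,0],[0,0,0],[0,0,0]], claw=[-1,-1,-1,-1,-1,-1,-1,-1,1,1,1,1], force=50)

```text
clock: 4.45
position: [0.4639, -0.1005, 0.0734]
ee_rot: [0.0, 1.0, -0.0, 0.001]
contact_force: [0.2, 0.0, -0.5]
width: 0.0282
gripper_force: 0.0
```

carry_out(delta_pos=[[0,0,0],[0,0,0],[0,0,-0.05],[0,0,-0.12],[0,0,-0.22],[0,0,-0.32],[0,0,-0.32],[0,0,-0.32]], turn=[[0,0,0],[0,0,0],[0,0,0],[0,0,0],[0,0,0],[0,0,0],[0,0,0],[0,0,0]], claw=[1,1,1,1,1,1,1,1])

```text
clock: 5.25
position: [0.4629, -0.1, 0.2003]
ee_rot: [0.0, 1.0, 0.0, 0.0]
contact_force: [-0.7, 0.3, -3.8]
width: 0.0249
gripper_force: 50.1
```

```bash
cat >> h.py <<'E'
from scipy.optimize import least_squares
HUE={'blue':(100,125),'red':(172,6),'yellow':(22,33),'green':(45,80)}
def ring(c,im,P,k):
    x,y=DOCK[k]; d=np.hypot(P[...,0]-x,P[...,1]-y)
    hsv=cv2.cvtColor(im['image'],cv2.COLOR_RGB2HSV); h=hsv[...,0].astype(int)
    if k=='spare': return
    a,b=HUE[k]; hm=(h>=a)&(h<=b) if a<b else (h>=a)|(h<=b)
    m=hm&(hsv[...,1]>100)&(P[...,2]>.02)&(P[...,2]<.034)&(d<.056)&(d>.034)
    q=P[m][:,:2]
    if len(q)<60: return print(c,k,'few',len(q))
    f=lambda t:np.hypot(q[:,0]-t[0],q[:,1]-t[1])-t[2]
    r=least_squares(f,[x,y,.045],loss='soft_l1',f_scale=.002)
    ang=np.arctan2(q[:,1]-r.x[1],q[:,0]-r.x[0]); cov=len(np.unique((ang*6/np.pi).astype(int)))
    print(c,k,len(q),r.x.round(4),'cov',cov,'/12 res',np.abs(r.fun).mean().round(4))
def recess(c,P,k):
    x,y=DOCK[k]; d=np.hypot(P[...,0]-x,P[...,1]-y); m=(d<.055)&(P[...,2]<.021)&(P[...,2]>.008)&np.isfinite(P[...,2])
    q=P[m][:,:2]
    if len(q)<100: return print(c,k,'recess few',len(q))
    cc,r=cv2.minEnclosingCircle(q.astype(np.float32)); print(c,k,'recess',len(q),np.round(cc,4),round(r,4),q.mean(0).round(4))
E
python3 - <<'E'
from h import *
for c in ['wrist','side','scene']:
    im,P=cloud(c)
    for k in DOCK: ring(c,im,P,k)
    recess(c,P,'spare'); recess(c,P,'blue')
    for k,n in [('spare','seat_spare'),('blue','seat_blue')]: print(c,n,[(np.round(d['point'],4),round(d['score'],2)) for d in manip.place_of(c,n)[:1]])
    if c=='wrist': cv2.imwrite('pics/w2.png',im['image'][:,:,::-1])
E
```

```text
wrist blue 946 [ 0.4634 -0.1008  0.0482] cov 6 /12 res 0.0012
wrist red 1343 [0.4488 0.142  0.0482] cov 9 /12 res 0.0013
wrist yellow 1639 [0.5982 0.0184 0.0483] cov 10 /12 res 0.0012
wrist green few 0
wrist spare recess few 11
wrist blue recess 1879 [ 0.4698 -0.1009] 0.0406 [ 0.4879 -0.1014]
wrist seat_spare []
wrist seat_blue []
side blue 533 [ 0.462  -0.1013  0.0479] cov 11 /12 res 0.0011
side red 270 [0.4472 0.1417 0.0482] cov 8 /12 res 0.0014
side yellow 371 [0.5967 0.0181 0.0481] cov 9 /12 res 0.0014
side green 62 [0.4585 0.3495 0.0477] cov 7 /12 res 0.0009
side spare recess 687 [0.6144 0.2171] 0.0494 [0.6234 0.2129]
side blue recess 2451 [ 0.4563 -0.1087] 0.0527 [ 0.4621 -0.103 ]
side seat_spare [(array([0.6112, 0.2251, 0.0187]), 0.93)]
side seat_blue [(array([ 0.4635, -0.1017,  0.014 ]), 0.79)]
scene blue few 58
scene red 134 [0.4486 0.1413 0.0478] cov 8 /12 res 0.0016
scene yellow few 29
scene green few 55
scene spare recess 496 [0.6096 0.2257] 0.0537 [0.6208 0.2217]
scene blue recess 481 [ 0.4567 -0.1002] 0.0531 [ 0.4676 -0.1036]
scene seat_spare [(array([0.6162, 0.2236, 0.0167]), 0.77)]
scene seat_blue [(array([ 0.4575, -0.1014,  0.0188]), 0.6)]
```

View pics/w2.png

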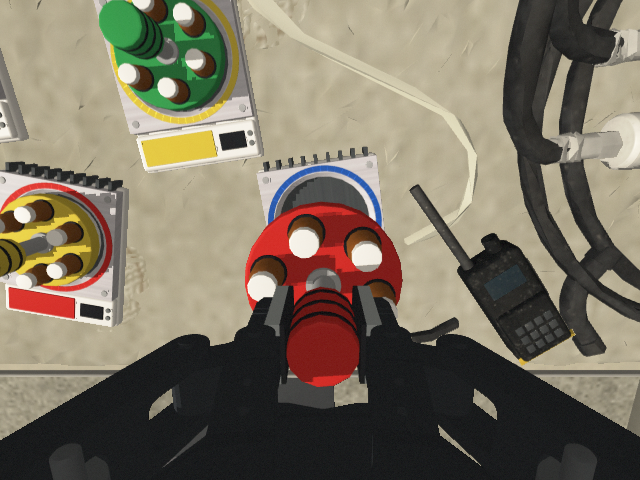

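carry_out(delta_pos=[[0.09,-0.8,0],[0.09,-0.8,0],[0.09,-0.8,0],[0.09,-0.8,0],[0.09,-0.8,0],[0.09,-0.8,0],[0.09,-0.8,0],[0.09,-0.8,0],[0.09,-0.8,0],[0.09,-0.8,0]], turn=[[0,0,0],[0,0,0],[0,0,0],[0,0,0],[0,0,0],[0,0,0],[0,0,0],[0,0,0],[0,0,0],[0,0,0]], claw=[1,1,1,1,1,1,1,1,1,1])

```text
clock: 6.7
position: [0.4989, 0.2188, 0.2]
ee_rot: [0.001, 1.0, -0.0, -0.0]
contact_force: [0.1, 0.1, -3.4]
width: 0.0241
gripper_force: 50.5
```

```bash
sed -i "s/^DOCK.*/DOCK={'blue':(.463,-.101),'red':(.4483,.1417),'yellow':(.5978,.0183),'green':(.4585,.350),'spare':(.613,.224)}/" h.py
python3 - <<'E'
from h import *
s,im,P=look('w3'); 
for k in DOCK: ring('wrist',im,P,k)
recess('wrist',P,'spare')
print([(np.round(d['point'],4),round(d['score'],2)) for d in manip.place_of('wrist','seat_spare')[:1]])
w=im['world_to_cam']; c=w@[.613,.224,.027,1]; print(c[0]/c[2]*im['fx']+im['cx'],c[1]/c[2]*im['fy']+im['cy'])
E
```

```text
clk 6.7 pos [0.4989 0.2188 0.2   ] rot [ 5.e-04  1.e+00 -3.e-04 -4.e-04] w 0.0241 F [ 0.1  0.1 -3.4]
wrist blue 501 [ 0.4641 -0.1013  0.0486] cov 5 /12 res 0.0014
wrist red 726 [0.4485 0.142  0.0488] cov 7 /12 res 0.0013
wrist yellow 1867 [0.5986 0.0178 0.0483] cov 10 /12 res 0.0013
wrist green 1248 [0.4607 0.351  0.0483] cov 10 /12 res 0.0012
wrist spare recess 8481 [0.607 0.223] 0.0493 [0.6151 0.2259]
[(array([0.6108, 0.2207, 0.0197]), 0.92)]
317.0022608221787 84.90374787730335
```

View pics/w3.png

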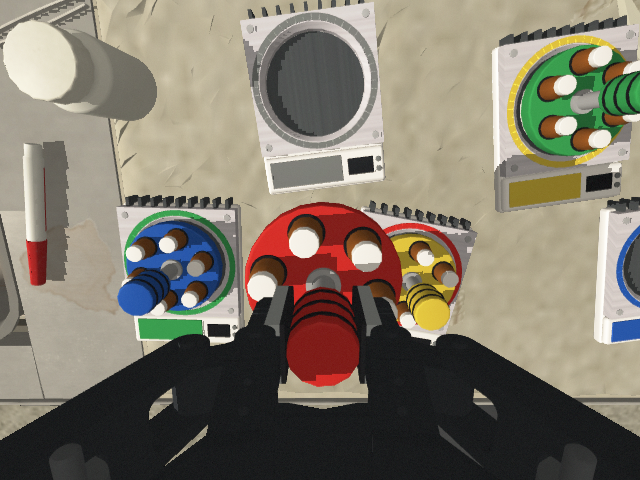

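Picture: spare recess centre at (315,85), matching the prediction within 2 px; the bottle is at (50,60), well clear. Lowering red into the spare dock.

carry_out(delta_pos=[[0.1,-0.015,0],[0.2,-0.015,0],[0.285,-0.015,0],[0.285,-0.015,0.08],[0.285,-0.015,0.16],[0.285,-0.015,0.22],[0.285,-0.015,0.26],[0.285,-0.015,0.28],[0.285,-0.015,0.3],[0.285,-0.015,0.317],[0.285,-0.015,0.317]], turn=[[0,0,0],[0,0,0],[0,0,0],[0,0,0],[0,0,0],[0,0,0],[0,0,0],[0,0,0],[0,0,0],[0,0,0],[0,0,0]], claw=[1,1,1,1,1,1,1,1,1,1,1])

```text
clock: 7.9
position: [0.614, 0.2257, 0.074]
ee_rot: [-0.0, 1.0, -0.0, 0.001]
contact_force: [0.7, -0.5, -3.1]
width: 0.0244
gripper_force: 50.7
```

carry_out(delta_pos=[[0,0,0.003],[0,0,0.003],[0,0,0.003],[0,0,0.003],[0,0,0.003],[0,0,0.003],[0,0,-0.1],[0,0,-0.2],[0,0,-0.3],[0,0,-0.4],[-0.2,-0.1,-0.42],[-0.3,-0.2,-0.42]], turn=[[0,0,0],[0,0,0],[0,0,0],[0,0,0],[0,0,0],[0,0,0],[0,0,0],[0,0,0],[0,0,0],[0,0,0],[0,0,0],[0,0,0]], claw=[1,-1,-1,-1,-1,-1,-1,-1,-1,-1,-1,-1])

```text
clock: 9.1
position: [0.5294, 0.2781, 0.2417]
ee_rot: [-0.001, 1.0, -0.002, 0.002]
contact_force: [-0.7, 0.4, -0.9]
width: 0.0855
gripper_force: 0.0
```

carry_out(delta_pos=[[-0.1,-0.05,0],[-0.2,-0.1,0],[-0.3,-0.15,0],[-0.3,-0.15,0]], turn=[[0,0,0],[0,0,0],[0,0,0],[0,0,0]], claw=[-1,-1,-1,-1])

```text
clock: 9.5
position: [0.4036, 0.3401, 0.2402]
ee_rot: [-0.001, 1.0, 0.002, -0.002]
contact_force: [0.5, -0.6, 0.2]
width: 0.0853
gripper_force: 0.0
```

```bash
python3 - <<'E'
from h import *
s,im,P=look('w4'); 
for k in DOCK: ring('wrist',im,P,k)
for x,y in [(.46,.351),(.448,.141),(.614,.225),(.596,.018)]: knob(P,x,y)
E
```

```text
clk 9.5 pos [0.4036 0.3401 0.2402] rot [-5.0e-04  1.0e+00  2.5e-03 -1.6e-03] w 0.0853 F [ 0.5 -0.6  0.2]
wrist blue few 0
wrist red 1260 [0.4501 0.1413 0.0483] cov 10 /12 res 0.0013
wrist yellow few 0
wrist green 1475 [0.4616 0.3506 0.048 ] cov 11 /12 res 0.0011
knob 946 0.1086 [0.4617 0.3515] 0.013 [0.462  0.3514]
knob 976 0.1083 [0.4503 0.1416] 0.0136 [0.4504 0.1432]
no knob 0
no knob 0
```

View pics/w4.png

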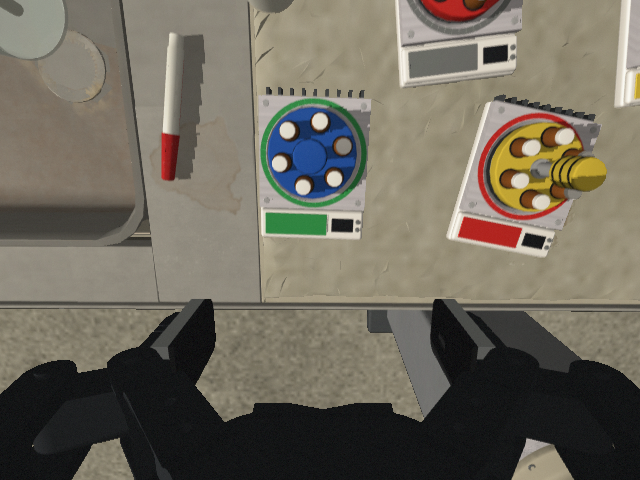

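Red sits in the spare dock and the blue knob is at (312,155). Grasping blue.

carry_out(delta_pos=[[0.144,-0.027,0.05],[0.144,-0.027,0.15],[0.144,-0.027,0.25],[0.144,-0.027,0.35],[0.144,-0.027,0.4],[0.144,-0.027,0.418],[0.144,-0.027,0.418],[0.144,-0.027,0.418],[0.144,-0.027,0.418],[0.144,-0.027,0.418],[0.144,-0.027,0.418],[0.144,-0.027,0.418]], turn=[[0,0,0],[0,0,0],[0,0,0],[0,0,0],[0,0,0],[0,0,0],[0,0,0],[0,0,0],[0,0,0],[0,0,0],[0,0,0],[0,0,0]], claw=[-1,-1,-1,-1,-1,-1,-1,1,1,1,1,1])

```text
clock: 10.75
position: [0.467, 0.3497, 0.0735]
ee_rot: [-0.001, 1.0, 0.0, 0.001]
contact_force: [-0.1, 0.6, 3.4]
width: 0.0247
gripper_force: 48.8
```

carry_out(delta_pos=[[0,0,0],[0,0,0],[0,0,-0.05],[0,0,-0.12],[0,0,-0.22],[0,0,-0.32],[0,0,-0.32],[0,0,-0.32]], turn=[[0,0,0],[0,0,0],[0,0,0],[0,0,0],[0,0,0],[0,0,0],[0,0,0],[0,0,0]], claw=[1,1,1,1,1,1,1,1])

```text
clock: 11.55
position: [0.4663, 0.349, 0.2005]
ee_rot: [0.0, 1.0, 0.0, 0.0]
contact_force: [-0.6, -0.6, -3.2]
width: 0.0248
gripper_force: 49.8
```

carry_out(delta_pos=[[0,0.9,-0.02],[0,0.9,-0.02],[0,0.9,-0.02],[0,0.9,-0.02],[0,0.9,-0.02],[0,0.9,-0.02],[0,0.9,-0.02],[0,0.9,-0.02],[0,0.9,-0.02],[0,0.9,-0.02],[0,0.9,-0.02]], turn=[[0,0,0],[0,0,0],[0,0,0],[0,0,0],[0,0,0],[0,0,0],[0,0,0],[0,0,0],[0,0,0],[0,0,0],[0,0,0]], claw=[1,1,1,1,1,1,1,1,1,1,1])

```text
clock: 12.65
position: [0.466, -0.0091, 0.2077]
ee_rot: [-0.001, 1.0, 0.001, -0.001]
contact_force: [0.1, 0.1, -2.4]
width: 0.025
gripper_force: 50.6
```

```bash
cat >> h.py <<'E'
def held(P,pos):
    # top of the held knob: pads-level points near the TCP axis above grasp point
    p=P[np.isfinite(P[...,0])]; q=p[(np.hypot(p[:,0]-pos[0],p[:,1]-pos[1])<.03)&(np.abs(p[:,2]-pos[2]-.035)<.006)]
    if len(q)>20: print('held knob top rel',len(q),np.round(q[:,:2].min(0)-pos[:2],4),np.round(q[:,:2].max(0)-pos[:2],4))
E
python3 - <<'E'
from h import *
s,im,P=look(); held(P,s['position'])
im2,P2=cloud('side'); held(P2,s['position']); ring('side',im2,P2,'blue')
im,P=cloud('scene'); held(P,s['position']); ring('scene',im,P,'blue')
p=P2[np.isfinite(P2[...,0])];t=s['position']
q=p[(np.hypot(p[:,0]-t[0],p[:,1]-t[1])<.06)&(p[:,2]<t[2]-.05)&(p[:,2]>t[2]-.07)]
print(len(q),q.min(0)-t,q.max(0)-t)
E
```

```text
clk 12.65 pos [ 0.466  -0.0091  0.2077] rot [-6.e-04  1.e+00  9.e-04 -9.e-04] w 0.025 F [ 0.1  0.1 -2.4]
held knob top rel 5951 [-0.0179 -0.028 ] [0.0139 0.0289]
held knob top rel 207 [-0.02   -0.0265] [0.006  0.0218]
side blue 529 [ 0.462  -0.1014  0.048 ] cov 11 /12 res 0.001
held knob top rel 157 [-0.0201 -0.0282] [0.0141 0.0283]
scene blue 61 [ 0.4638 -0.1024  0.048 ] cov 9 /12 res 0.0012
49 [-0.03897544 -0.03531838 -0.05674687] [ 0.02012894 -0.01398374 -0.05001154]
```

carry_out(delta_pos=[[0.005,0.1,0],[0.005,0.2,0],[0.005,0.23,0.02],[0.005,0.23,0.1],[0.005,0.23,0.2],[0.005,0.23,0.26],[0.005,0.23,0.29],[0.005,0.23,0.31],[0.005,0.23,0.325],[0.005,0.23,0.334],[0.005,0.23,0.334]], turn=[[0,0,0],[0,0,0],[0,0,0],[0,0,0],[0,0,0],[0,0,0],[0,0,0],[0,0,0],[0,0,0],[0,0,0],[0,0,0]], claw=[1,1,1,1,1,1,1,1,1,1,1])

```text
clock: 13.9
position: [0.4688, -0.1026, 0.0751]
ee_rot: [0.0, 1.0, 0.0, 0.0]
contact_force: [0.8, 0.0, -2.7]
width: 0.0247
gripper_force: 50.9
```

carry_out(delta_pos=[[0,0,0.004],[0,0,0.004],[0,0,0.004],[0,0,0.004],[0,0,0.004],[0,0,0.004],[0,0,-0.1],[0,0,-0.2],[0,0,-0.3],[0,0,-0.4],[0,0,-0.41]], turn=[[0,0,0],[0,0,0],[0,0,0],[0,0,0],[0,0,0],[0,0,0],[0,0,0],[0,0,0],[0,0,0],[0,0,0],[0,0,0]], claw=[1,1,-1,-1,-1,-1,-1,-1,-1,-1,-1])

```text
clock: 15.0
position: [0.4716, -0.1038, 0.2444]
ee_rot: [0.002, 1.0, 0.0, 0.005]
contact_force: [1.2, -0.8, 0.2]
width: 0.0854
gripper_force: 0.0
```

carry_out(delta_pos=[[0.18,-0.28,0],[0.18,-0.28,0],[0.18,-0.28,0],[0.18,-0.28,0],[0.18,-0.28,0]], turn=[[0,0,0],[0,0,0],[0,0,0],[0,0,0],[0,0,0]], claw=[-1,-1,-1,-1,-1])

```text
clock: 15.5
position: [0.5402, 0.0097, 0.238]
ee_rot: [0.0, 1.0, 0.001, -0.001]
contact_force: [-0.2, -0.6, 0.1]
width: 0.0853
gripper_force: 0.0
```

```bash
python3 - <<'E'
from h import *
s,im,P=look(); 
for k in DOCK: ring('wrist',im,P,k)
knob(P,.596,.018)
im,P=cloud('side'); knob(P,.463,-.101); knob(P,.613,.225);cv2.imwrite('pics/side1.png',im['image'][:,:,::-1])
im,P=cloud('scene'); ring('scene',im,P,'green')
E
```

```text
clk 15.5 pos [0.5402 0.0097 0.238 ] rot [ 3.0e-04  1.0e+00  9.0e-04 -1.1e-03] w 0.0853 F [-0.2 -0.6  0.1]
wrist blue 1039 [ 0.4633 -0.1014  0.0481] cov 10 /12 res 0.0017
wrist red 996 [0.449  0.1418 0.0482] cov 9 /12 res 0.0013
wrist yellow 1790 [0.5984 0.018  0.0481] cov 11 /12 res 0.0013
wrist green 581 [0.4608 0.3504 0.0481] cov 7 /12 res 0.0013
knob 955 0.1086 [0.5986 0.0182] 0.0129 [0.5989 0.0183]
knob 267 0.111 [ 0.4625 -0.102 ] 0.0136 [ 0.4616 -0.1031]
knob 113 0.1111 [0.6114 0.2258] 0.0152 [0.6106 0.2247]
scene green 95 [0.4613 0.3494 0.0481] cov 10 /12 res 0.0011
```

View pics/side1.png

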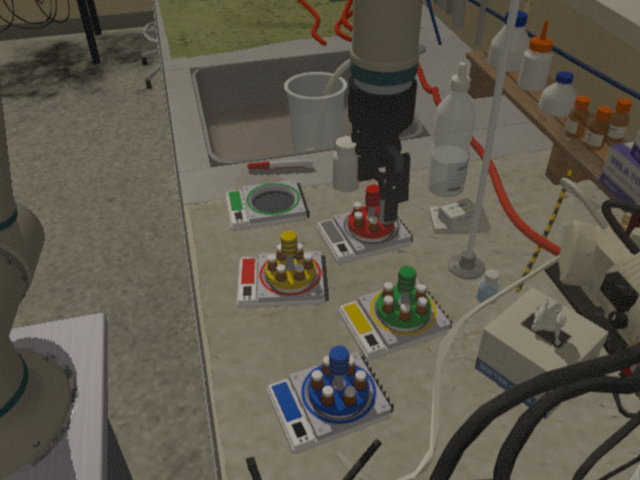

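Blue is seated in the blue dock (340,390), red in the spare (370,225), and the green dock is empty (270,200). Now green.

carry_out(delta_pos=[[0.144,-0.021,0.05],[0.144,-0.021,0.15],[0.144,-0.021,0.25],[0.144,-0.021,0.35],[0.144,-0.021,0.4],[0.144,-0.021,0.4125],[0.144,-0.021,0.4125],[0.144,-0.021,0.4125],[0.144,-0.021,0.4125],[0.144,-0.021,0.4125],[0.144,-0.021,0.4125],[0.144,-0.021,0.4125]], turn=[[0,0,0],[0,0,0],[0,0,0],[0,0,0],[0,0,0],[0,0,0],[0,0,0],[0,0,0],[0,0,0],[0,0,0],[0,0,0],[0,0,0]], claw=[-1,-1,-1,-1,-1,-1,-1,1,1,1,1,1])

```text
clock: 16.85
position: [0.5987, 0.0175, 0.075]
ee_rot: [0.0, 1.0, 0.0, 0.001]
contact_force: [0.0, -0.2, 4.1]
width: 0.0249
gripper_force: 48.8
```

carry_out(delta_pos=[[0,0,0],[0,0,0],[0,0,-0.05],[0,0,-0.12],[0,0,-0.22],[0,0,-0.32],[0,0,-0.34],[0,0,-0.34]], turn=[[0,0,0],[0,0,0],[0,0,0],[0,0,0],[0,0,0],[0,0,0],[0,0,0],[0,0,0]], claw=[1,1,1,1,1,1,1,1])

```text
clock: 17.65
position: [0.5987, 0.0177, 0.2109]
ee_rot: [0.0, 1.0, 0.0, 0.001]
contact_force: [0.3, 0.8, -2.5]
width: 0.0246
gripper_force: 49.6
```

carry_out(delta_pos=[[-0.345,-0.831,0],[-0.345,-0.831,0],[-0.345,-0.831,0],[-0.345,-0.831,0],[-0.345,-0.831,0],[-0.345,-0.831,0],[-0.345,-0.831,0],[-0.345,-0.831,0],[-0.345,-0.831,0],[-0.345,-0.831,0],[-0.345,-0.831,0],[-0.345,-0.831,0]], turn=[[0,0,0],[0,0,0],[0,0,0],[0,0,0],[0,0,0],[0,0,0],[0,0,0],[0,0,0],[0,0,0],[0,0,0],[0,0,0],[0,0,0]], claw=[1,1,1,1,1,1,1,1,1,1,1,1])

```text
clock: 18.85
position: [0.4609, 0.3485, 0.2096]
ee_rot: [0.0, 1.0, -0.001, -0.0]
contact_force: [0.1, -0.4, -2.5]
width: 0.0248
gripper_force: 50.0
```

```bash
python3 - <<'E'
from h import *
s,im,P=look(); held(P,s['position'])
E
```

```text
clk 18.85 pos [0.4609 0.3485 0.2096] rot [ 4.0e-04  1.0e+00 -1.1e-03 -2.0e-04] w 0.0248 F [ 0.1 -0.4 -2.5]
held knob top rel 5734 [-0.0124 -0.0281] [0.0142 0.0265]
```

carry_out(delta_pos=[[0,-0.004,0.08],[0,-0.004,0.18],[0,-0.004,0.25],[0,-0.004,0.28],[0,-0.004,0.3],[0,-0.004,0.32],[0,-0.004,0.335],[0,-0.004,0.338],[0,-0.004,0.338]], turn=[[0,0,0],[0,0,0],[0,0,0],[0,0,0],[0,0,0],[0,0,0],[0,0,0],[0,0,0],[0,0,0]], claw=[1,1,1,1,1,1,1,1,1])

```text
clock: 19.8
position: [0.4606, 0.3519, 0.0754]
ee_rot: [-0.0, 1.0, 0.0, 0.001]
contact_force: [0.3, 0.1, -1.6]
width: 0.0244
gripper_force: 50.4
```

carry_out(delta_pos=[[0,0,0.003],[0,0,0.003],[0,0,0.003],[0,0,0.003],[0,0,0.003],[0,0,0.003],[0,0,-0.1],[0,0,-0.2],[0,0,-0.3],[0,0,-0.4],[0,0,-0.41]], turn=[[0,0,0],[0,0,0],[0,0,0],[0,0,0],[0,0,0],[0,0,0],[0,0,0],[0,0,0],[0,0,0],[0,0,0],[0,0,0]], claw=[1,1,-1,-1,-1,-1,-1,-1,-1,-1,-1])

```text
clock: 20.9
position: [0.4628, 0.3533, 0.2447]
ee_rot: [-0.003, 1.0, 0.0, 0.005]
contact_force: [-0.7, 0.3, 0.4]
width: 0.0856
gripper_force: 0.0
```

carry_out(delta_pos=[[-0.125,0.5,0],[-0.125,0.5,0],[-0.125,0.5,0],[-0.125,0.5,0],[-0.125,0.5,0],[-0.125,0.5,0],[-0.125,0.5,0]], turn=[[0,0,0],[0,0,0],[0,0,0],[0,0,0],[0,0,0],[0,0,0],[0,0,0]], claw=[-1,-1,-1,-1,-1,-1,-1])

```text
clock: 21.6
position: [0.4106, 0.1524, 0.2386]
ee_rot: [-0.0, 1.0, -0.0, 0.0]
contact_force: [0.2, 0.6, 0.3]
width: 0.0855
gripper_force: 0.0
```

```bash
python3 - <<'E'
from h import *
s,im,P=look('w5'); 
for k in DOCK: ring('wrist',im,P,k)
knob(P,.449,.1415); knob(P,.461,.351)
E
```

```text
clk 21.6 pos [0.4106 0.1524 0.2386] rot [-4.e-04  1.e+00 -1.e-04  1.e-04] w 0.0855 F [0.2 0.6 0.3]
wrist blue 1383 [ 0.4639 -0.1017  0.048 ] cov 9 /12 res 0.0022
wrist red 1729 [0.4492 0.1419 0.0481] cov 11 /12 res 0.0013
wrist yellow 1140 [0.5985 0.0184 0.048 ] cov 6 /12 res 0.0013
wrist green 1267 [0.4607 0.3515 0.0481] cov 10 /12 res 0.0018
knob 903 0.1086 [0.45   0.1415] 0.013 [0.4501 0.1417]
knob 994 0.1087 [0.4607 0.3523] 0.0135 [0.4609 0.3513]
```

View pics/w5.png

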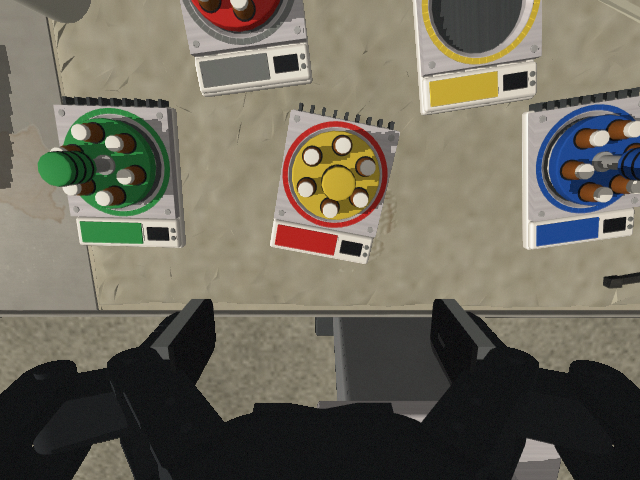

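Green sits in the green dock (knob at 60,168) and blue in the blue dock; the yellow dock is empty. Grasping yellow (339,183).

carry_out(delta_pos=[[0.0975,0.0275,0.05],[0.0975,0.0275,0.15],[0.0975,0.0275,0.25],[0.0975,0.0275,0.35],[0.0975,0.0275,0.4],[0.0975,0.0275,0.411],[0.0975,0.0275,0.411],[0.0975,0.0275,0.411],[0.0975,0.0275,0.411],[0.0975,0.0275,0.411],[0.0975,0.0275,0.411],[0.0975,0.0275,0.411]], turn=[[0,0,0],[0,0,0],[0,0,0],[0,0,0],[0,0,0],[0,0,0],[0,0,0],[0,0,0],[0,0,0],[0,0,0],[0,0,0],[0,0,0]], claw=[-1,-1,-1,-1,-1,-1,-1,1,1,1,1,1])

```text
clock: 22.85
position: [0.4496, 0.1406, 0.0753]
ee_rot: [-0.0, 1.0, -0.0, 0.001]
contact_force: [-0.9, -1.0, 6.2]
width: 0.0243
gripper_force: 48.8
```

carry_out(delta_pos=[[0,0,0],[0,0,0],[0,0,-0.05],[0,0,-0.12],[0,0,-0.22],[0,0,-0.32],[0,0,-0.34],[0,0,-0.34]], turn=[[0,0,0],[0,0,0],[0,0,0],[0,0,0],[0,0,0],[0,0,0],[0,0,0],[0,0,0]], claw=[1,1,1,1,1,1,1,1])

```text
clock: 23.65
position: [0.4496, 0.1407, 0.2111]
ee_rot: [-0.0, 1.0, -0.0, 0.001]
contact_force: [0.4, 0.3, -3.4]
width: 0.025
gripper_force: 49.7
```

Next: over the yellow dock (.5983,.0182): dx .1487 → .372, dy −.1225 → +.306.

carry_out(delta_pos=[[0.372,0.306,0],[0.372,0.306,0],[0.372,0.306,0],[0.372,0.306,0],[0.372,0.306,0],[0.372,0.306,0],[0.372,0.306,0],[0.372,0.306,0]], turn=[[0,0,0],[0,0,0],[0,0,0],[0,0,0],[0,0,0],[0,0,0],[0,0,0],[0,0,0]], claw=[1,1,1,1,1,1,1,1])

```text
clock: 24.45
position: [0.5965, 0.0192, 0.2094]
ee_rot: [-0.0, 1.0, 0.001, -0.001]
contact_force: [0.9, 0.4, -2.8]
width: 0.0247
gripper_force: 49.9
```

```bash
python3 - <<'E'
from h import *
s,im,P=look(); held(P,s['position'])
E
```

```text
clk 24.45 pos [0.5965 0.0192 0.2094] rot [-2.0e-04  1.0e+00  5.0e-04 -1.2e-03] w 0.0247 F [ 0.9  0.4 -2.8]
held knob top rel 5671 [-0.0122 -0.0274] [0.014  0.0268]
```

carry_out(delta_pos=[[0.002,0,0.08],[0.002,0,0.18],[0.002,0,0.25],[0.002,0,0.28],[0.002,0,0.3],[0.002,0,0.32],[0.002,0,0.335],[0.002,0,0.338],[0.002,0,0.338]], turn=[[0,0,0],[0,0,0],[0,0,0],[0,0,0],[0,0,0],[0,0,0],[0,0,0],[0,0,0],[0,0,0]], claw=[1,1,1,1,1,1,1,1,1])

```text
clock: 25.4
position: [0.5994, 0.0182, 0.0759]
ee_rot: [0.0, 1.0, 0.0, 0.001]
contact_force: [0.4, 0.8, -3.6]
width: 0.0249
gripper_force: 50.2
```

carry_out(delta_pos=[[0,0,0.003],[0,0,0.003],[0,0,0.003],[0,0,0.003],[0,0,0.003],[0,0,0.003],[0,0,-0.1],[0,0,-0.2],[0,0,-0.3],[0,0,-0.4],[0,0,-0.41]], turn=[[0,0,0],[0,0,0],[0,0,0],[0,0,0],[0,0,0],[0,0,0],[0,0,0],[0,0,0],[0,0,0],[0,0,0],[0,0,0]], claw=[1,1,-1,-1,-1,-1,-1,-1,-1,-1,-1])

```text
clock: 26.5
position: [0.6019, 0.0181, 0.2453]
ee_rot: [0.001, 1.0, 0.0, 0.006]
contact_force: [1.1, -0.8, 0.1]
width: 0.0853
gripper_force: 0.0
```

carry_out(delta_pos=[[-0.1,-0.48,0],[-0.1,-0.48,0],[-0.1,-0.48,0],[-0.1,-0.48,0],[-0.1,-0.48,0],[-0.1,-0.48,0],[-0.1,-0.48,0]], turn=[[0,0,0],[0,0,0],[0,0,0],[0,0,0],[0,0,0],[0,0,0],[0,0,0]], claw=[-1,-1,-1,-1,-1,-1,-1])

```text
clock: 27.2
position: [0.5588, 0.2093, 0.2386]
ee_rot: [0.001, 1.0, -0.0, -0.0]
contact_force: [0.7, -0.5, -0.7]
width: 0.085
gripper_force: 0.0
```

```bash
python3 - <<'E'
from h import *
s,im,P=look(); 
for k in DOCK: ring('wrist',im,P,k)
knob(P,.613,.225); knob(P,.598,.018)
E
```

```text
clk 27.2 pos [0.5588 0.2093 0.2386] rot [ 6.e-04  1.e+00 -2.e-04 -3.e-04] w 0.085 F [ 0.7 -0.5 -0.7]
wrist blue 938 [ 0.4632 -0.1025  0.0482] cov 7 /12 res 0.0028
wrist red 1286 [0.4493 0.142  0.048 ] cov 11 /12 res 0.0014
wrist yellow 1573 [0.5985 0.0174 0.0481] cov 10 /12 res 0.0018
wrist green 869 [0.4602 0.3512 0.0481] cov 8 /12 res 0.002
knob 948 0.1086 [0.614  0.2266] 0.0129 [0.6142 0.2265]
knob 961 0.1083 [0.5993 0.0197] 0.0132 [0.5996 0.0205]
```

carry_out(delta_pos=[[0.138,-0.043,0.05],[0.138,-0.043,0.15],[0.138,-0.043,0.25],[0.138,-0.043,0.35],[0.138,-0.043,0.4],[0.138,-0.043,0.411],[0.138,-0.043,0.411],[0.138,-0.043,0.411],[0.138,-0.043,0.411],[0.138,-0.043,0.411],[0.138,-0.043,0.411],[0.138,-0.043,0.411]], turn=[[0,0,0],[0,0,0],[0,0,0],[0,0,0],[0,0,0],[0,0,0],[0,0,0],[0,0,0],[0,0,0],[0,0,0],[0,0,0],[0,0,0]], claw=[-1,-1,-1,-1,-1,-1,-1,1,1,1,1,1])

```text
clock: 28.45
position: [0.6144, 0.2274, 0.0757]
ee_rot: [0.0, 1.0, 0.0, 0.001]
contact_force: [-0.6, -1.5, 3.2]
width: 0.0243
gripper_force: 48.8
```

carry_out(delta_pos=[[0,0,0],[0,0,0],[0,0,-0.05],[0,0,-0.12],[0,0,-0.22],[0,0,-0.32],[0,0,-0.34],[0,0,-0.34]], turn=[[0,0,0],[0,0,0],[0,0,0],[0,0,0],[0,0,0],[0,0,0],[0,0,0],[0,0,0]], claw=[1,1,1,1,1,1,1,1])

```text
clock: 29.25
position: [0.6143, 0.2278, 0.2115]
ee_rot: [-0.0, 1.0, 0.0, 0.001]
contact_force: [0.3, -0.0, -2.5]
width: 0.0248
gripper_force: 49.8
```

Target (.4493,.1419): dx −.165 → −.4125, dy −.0857 → +.214.

carry_out(delta_pos=[[-0.4125,0.214,0],[-0.4125,0.214,0],[-0.4125,0.214,0],[-0.4125,0.214,0],[-0.4125,0.214,0],[-0.4125,0.214,0],[-0.4125,0.214,0],[-0.4125,0.214,0]], turn=[[0,0,0],[0,0,0],[0,0,0],[0,0,0],[0,0,0],[0,0,0],[0,0,0],[0,0,0]], claw=[1,1,1,1,1,1,1,1])

```text
clock: 30.05
position: [0.4498, 0.1422, 0.2099]
ee_rot: [0.0, 1.0, 0.0, -0.0]
contact_force: [0.6, -0.1, -2.4]
width: 0.0248
gripper_force: 50.0
```

```bash
python3 - <<'E'
from h import *
s,im,P=look(); held(P,s['position'])
E
```

```text
clk 30.05 pos [0.4498 0.1422 0.2099] rot [ 0.e+00  1.e+00  2.e-04 -5.e-04] w 0.0248 F [ 0.6 -0.1 -2.4]
held knob top rel 5645 [-0.0132 -0.0286] [0.0139 0.0266]
```

carry_out(delta_pos=[[0,0,0.08],[0,0,0.18],[0,0,0.25],[0,0,0.28],[0,0,0.3],[0,0,0.32],[0,0,0.335],[0,0,0.338],[0,0,0.338]], turn=[[0,0,0],[0,0,0],[0,0,0],[0,0,0],[0,0,0],[0,0,0],[0,0,0],[0,0,0],[0,0,0]], claw=[1,1,1,1,1,1,1,1,1])

```text
clock: 31.0
position: [0.4499, 0.142, 0.0763]
ee_rot: [-0.0, 1.0, -0.0, 0.001]
contact_force: [0.5, -0.5, -0.2]
width: 0.0246
gripper_force: 50.5
```

carry_out(delta_pos=[[0,0,0.003],[0,0,0.003],[0,0,0.003],[0,0,0.003],[0,0,0.003],[0,0,0.003],[0,0,-0.1],[0,0,-0.2],[0,0,-0.3],[0,0,-0.41],[-0.1,0,-0.45],[-0.1,0,-0.45]], turn=[[0,0,0],[0,0,0],[0,0,0],[0,0,0],[0,0,0],[0,0,0],[0,0,0],[0,0,0],[0,0,0],[0,0,0],[0,0,0],[0,0,0]], claw=[1,1,-1,-1,-1,-1,-1,-1,-1,-1,-1,-1])

```text
clock: 32.2
position: [0.4065, 0.1421, 0.2583]
ee_rot: [-0.0, 1.0, 0.0, 0.001]
contact_force: [0.6, 0.1, -1.2]
width: 0.0855
gripper_force: 0.0
```

```bash
python3 - <<'E'
from h import *
s,im,P=look('w6'); 
for k in ['red','green','blue','yellow']: ring('wrist',im,P,k); knob(P,*DOCK[k])
im,P=cloud('side'); cv2.imwrite('pics/side2.png',im['image'][:,:,::-1])
for k in ['red','green','blue','yellow']: knob(P,*DOCK[k])
print(manip.place_of('side','sample_bottle_mid')[:1])
E
```

```text
clk 32.2 pos [0.4065 0.1421 0.2583] rot [-4.0e-04  1.0e+00  4.0e-04  1.1e-03] w 0.0855 F [ 0.6  0.1 -1.2]
wrist red 1581 [0.4494 0.1419 0.0479] cov 11 /12 res 0.0014
knob 807 0.1086 [0.4518 0.1432] 0.013 [0.4519 0.1435]
wrist green 1106 [0.461  0.3513 0.0481] cov 10 /12 res 0.0019
knob 878 0.1087 [0.4609 0.3523] 0.0134 [0.461  0.3513]
wrist blue 1242 [ 0.4641 -0.1014  0.048 ] cov 10 /12 res 0.0021
knob 732 0.1082 [ 0.4637 -0.1003] 0.013 [ 0.4631 -0.0976]
wrist yellow 1133 [0.5988 0.018  0.0478] cov 8 /12 res 0.0018
no knob 0
knob 151 0.1112 [0.4503 0.143 ] 0.0142 [0.4497 0.1406]
knob 77 0.1111 [0.4606 0.3509] 0.0138 [0.4611 0.3481]
knob 272 0.1111 [ 0.4615 -0.1024] 0.0137 [ 0.4614 -0.1031]
knob 185 0.1113 [0.5972 0.0172] 0.0147 [0.5964 0.0171]
[{'point': [0.613, 0.3898, 0.053], 'score': 0.82}]
```

View pics/w6.png

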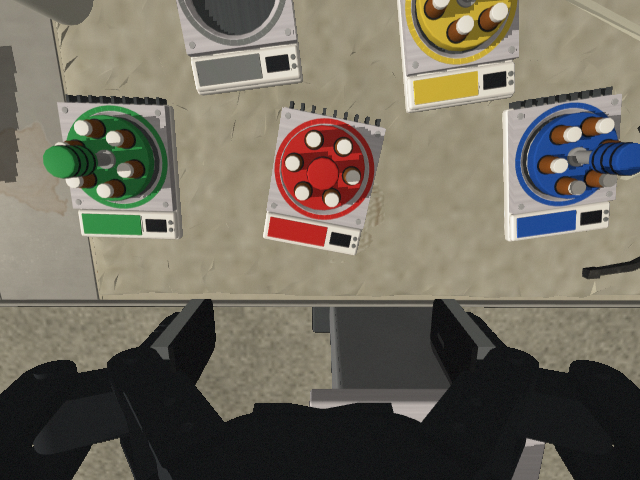

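View pics/side2.png

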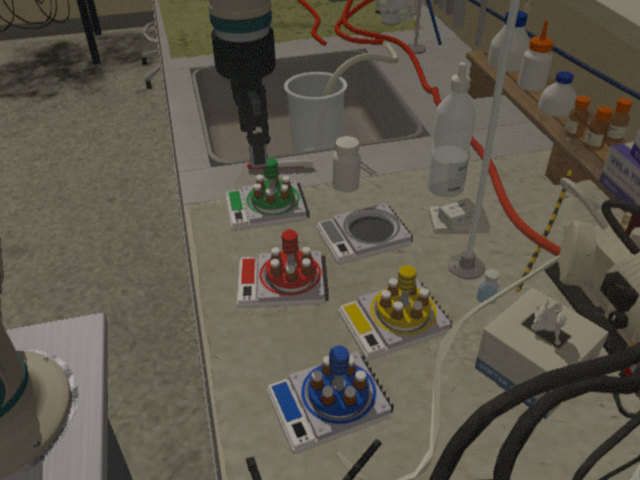

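All four racks sit in the docks of their own colours, with knob tops at the seated height. The spare (370,228) is empty and the bottle stands where it was (346,165). Handing in.

```bash
python3 -c "
from rig import manip
print(manip.sign_off())"
```

```text
the job is handed in; nothing more can be done
None
```

I handed the job in at about 32 s: all four racks sit fully down in the docks of their own colour, the spare dock is empty again, and the sample bottle is still standing where it was.

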